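# Refit the spindle of a spice mill

## Task

Put the spindle back into the spice mill: take it from the drying rack, lower it tip first down the mill's throat, and turn it under light pressure until its flat blade drops into the hidden slot of the grinder. Then press it down until it is fully home, its knob down in the recess of the mill's top, never forcing it hard, and leave everything else where it stands.

Things in the scene. Friction and masses are not known exactly. Their poses are not given: they have to be found in the camera images.
- spindle: the mill's spindle, loose, 122 mm long, about 60 g; origin at its lower tip, z up the rod. From the tip: cone nose 0-8 mm (3 to 5 mm across), flat blade 8-42 mm (10 mm along x, 4 mm along y), round 10 mm shaft 42-96 mm, cylindrical wooden knob 96-122 mm (24 mm across, flat top). Starts hanging upright in a rack hole, knob resting on the rack; the others have a ball or mushroom head.
- spindle_top (a point): centre of the flat top of the spindle's knob, 122 mm above its tip
- mill: dark wooden spice mill, fixed, round, 92 mm across at the foot, 138 mm tall; origin under its centre, z up. Its top is a collar 50 mm across round a recess 30 mm across and 24 mm deep, too narrow for fingers beside the knob. Home: the knob rests on the recess floor, its top 2 mm above the rim, the spindle's tip 18 mm above the counter.
- mill_mouth (a point): centre of the mill's top opening, at rim height, 138 mm above the counter, on the mill's axis
- mill_throat (a point): centre of the throat, a 13 mm round hole in the recess floor, on the mill's axis 114 mm above the counter. Below it, 92 to 100 mm up, a rubber grommet drags on the spindle with 2 to 3 N, so it does not slide down by its own weight: it must be pushed
- grinder_top (a point): centre of the grinder's top face, hidden inside the mill, on its axis 56 mm up. It has a slot 13 by 6 mm for the blade, which fits either way round, within about 0.2 rad. The slot's direction is unknown, different every time, unrelated to the mill's yaw; the grinder is too stiff to turn. Out of line, the blade stops here, knob top 32 mm above the rim; in line, it goes 30 mm deeper when pushed.
- rack: light wooden drying rack, fixed: a board 56 mm by 190 mm, 12 mm thick, its top 115 mm above the counter, on two end walls; origin under its centre on the counter, z up, long side along its y. Three 13 mm through holes in a row at y = -62, 0 and +62 mm, one hanging thing in each, in any order.
- pick: ball-headed pick hanging in the rack: round 8 mm shaft, wooden ball 24 mm across at the head, 97 mm long; origin at its lower tip. Not part of the job
- stirrer: stirrer hanging in the rack: round 9 mm shaft, mushroom-shaped wooden head 34 mm across, 110 mm long; origin at its lower tip. Not part of the job
- spice_jar: small glass spice jar with steel cap, 44 mm across, 75 mm tall; origin under its centre. Not part of the job
- tumbler: green glass tumbler, 66 mm across, 80 mm tall; origin under its centre. Not part of the job
- mug: white mug, 76 mm across, 85 mm tall; origin under its centre. Not part of the job
- sauce_bowl: blue bowl, 100 mm across, 40 mm tall; origin under its centre. Not part of the job
- pepper_jar: glass jar with a wooden cap and paper label, 52 mm across, 100 mm tall; origin under its centre. Not part of the job
- spoon: wooden spoon, 170 mm long, lying on the counter; origin under its middle. Not part of the job
Mind the look-alikes: they are no part of the job. What is shaped like the spindle but black or orange is not meant.

How it is judged (in metres and radians):
On the way, in this order (a step that is already met when the one before it is completed fails the run):
1. the spindle has its tip down the mill's throat (z of spindle in the frame of mill below 0.1 m and horizontal distance between spindle and mill_mouth below 0.008 m), for 0.1 s.
2. the blade has dropped into the grinder's slot (z of spindle in the frame of mill below 0.041 m and horizontal distance between spindle and mill_mouth below 0.005 m), for 0.1 s.
At the end, for the whole second after the job is handed in: The spindle is upright (within 0.08 rad) on the mill's axis (tip within 5 mm), pressed down to within 3 mm of fully home (tip 18 mm above the counter), at rest and released; every other thing is within 30 mm of where it stood (z of spindle in the frame of mill between 0.014 and 0.021 m and horizontal distance between spindle and mill_mouth below 0.005 m and angle between spindle's own z axis and vertical below 0.08 rad and linear speed of spindle below 0.01 m/s and angular speed of spindle below 0.2 rad/s and distance of each of pick, stirrer, spice_jar, tumbler, mug, sauce_bowl, pepper_jar, spoon from where it was at the start of the episode below 0.03 m); the robot touches nothing.
It fails at once if the spindle is forced against the mill with more than 70 N (contact force between spindle and mill above 70 N).
It fails at once if one of the other things is shifted by more than 60 mm (distance of any of pick, stirrer, spice_jar, tumbler, mug, sauce_bowl, pepper_jar, spoon from where it was at the start of the episode above 0.06 m).
It also fails if it takes over 72 s, if anything falls off the work surface, if the arm or the gripper's body presses on something with over 40 N, if the wrist force passes 120 N, or if a joint passes its speed limit or range.

## Robot

A 6-joint arm with a two-finger parallel gripper is mounted at the origin on the work surface. World frame = base frame: x ahead of the robot, y to its left, z up, the work surface at z = 0. Lengths are in mm, angles in degrees, forces in N, time in s.
With the tool pointing down it reaches from about 350 to 850 mm from the base axis. Payload 8.1 kg.
Tool frame: the origin (TCP) lies at the very end of the fingers, on their centre line; the grasp point (between the pads) lies 19 mm behind it; z points along the fingers, y is the line along which they close (so a half turn about z gives the same grasp; the last joint's range is limited). The gripper opens to 85 mm and grips with 20 to 120 N. Pads are 22 mm wide; open, the fingers measure 114 mm over their backs; the gripper's body (76 mm by 85 mm) begins 54 mm behind the grasp point. The pads swing forward as they close: fully open they stand 13 mm farther back than shut.
Start: joints at [-4.893, 7.471, 85.268, -0, 87.261, -4.893], TCP at [600.004, 0.022, 231.292] pointing down, gripper open.
Joint ranges: [-169.43, 169.43], [-51.17, 129.36], [1.28, 143.12], [-76.62, 256.62], [0, 156.53], [-152.29, 152.29]. Speed limits (degrees/s): [136.94, 136.94, 159.86, 180, 180, 180].

## Interface

Orientations are given as [roll, pitch, yaw] about the fixed x, y, z axes, in that order (R = Rz(yaw) Ry(pitch) Rx(roll)).
In Python, from bench import * gives the robot as it stands.
- The arm moves only by the tool play_rows, never from a script. Its argument "increments" is a list of rows, each a list of 3 entries, a list of its own where there are three numbers: the gripper's target within -1 to 1 (fully open at 1, half-way at 0, shut at -1), then the shift along the tool's x, y, z in mm, then the turn about the tool's z in rad. A call has 1 to 12 rows; each row shifts and turns the commanded pose from where the row before left it, along the tool's axes as they then stand; what a row does not reach is not made up. A row lasts 1/12 s, in which the tool goes at most 41.7 mm and 7.16 degrees, less where a joint would pass 70% of its speed; a pose out of reach is approached as far as the arm can. A call is refused whole if a number of a shift passes 41.7 or a number of a turn 0.125, either way. A call with a gripper value outside its range is refused whole. The fingers move at their own pace and stop on an object; "force" is the grip in N (left out, the last holds). Time passes only in rows, so rows that do not move let the fingers close. It gives the time, the measured TCP pose, the force, the opening and the grip force at its end, in the units of the state.
- sense(): the state, without advancing time (a new reading comes with each control period).
- snapshot(name): name is "scene" or "side" or "wrist"; returns a dict with "color" (480x640x3 uint8, red, green, blue), "intrinsics" (3x3 intrinsics, pixels), "world_from_camera" (4x4, takes a point from camera to world coordinates). Camera axes: x right, y down, z forward; pixel columns grow to the right and rows downward; lengths in mm; the calibration is good to about 2 mm. A picture is of the moment at which its call begins. There is no depth.
- hand_in(): hands the job in; it is judged then, once.
Trained networks look in a picture, given as the dict that the camera call returned (one of the last four; its "shot" number tells which), for a name from the list of things; names that differ only in an ending like _2 or _b are one class to them, and where a whole thing is asked for, a point or a joint stands for the part that bears it (a point fixed in the world has none). Each returns a list of dicts, best first, with "p" (0 to 1); they miss things now and then, are a little off and sometimes report something else, mostly with a low value. They report only what shows in the picture. A call takes as long as a camera call. They do not tell look-alikes from the thing itself.
- find_in(query, picture): "xyz" ([x, y, z] in mm, in the coordinates of the camera as it stood for that picture, good to about 4 mm: the middle of the surface that is visible of it).
- regions_of(query, picture): "mask" (480x640 bool, what is visible of it).
- pinpoint(query, picture): "xyz" ([x, y, z] in mm, in the coordinates of the camera as it stood for that picture, good to about 4 mm: a listed point, or the origin of a listed thing).
The state is a dict: "time": time; "joint_pos": joint angles; "qd": joint speeds; "joint_efforts": joint torques, N m; "tool_pos": TCP position; "tcp_rot": TCP orientation; "ft_force": force on the tool from outside, world axes, zero at the start; "wrist_torque": the same for the moment, N m; "finger_gap": finger opening in mm; "grip_force": force on a finger pad.
Only numpy, scipy, OpenCV 4.12 (cv2) and the standard library are available. Lean on these libraries where they do the work, as an engineer would, in place of code of your own. Each camera call takes 0.05 s, during which the arm holds its last target. There are 200 camera calls.

## Working session

There is one attempt and no reset: what is moved stays moved. The work goes in short steps, Python scripts to look and compute and a tool call to move; the robot and the scene stay as the last step left them, time stands still between calls to the robot, and variables do not carry over. Pictures are saved under pics/ and viewed, at most 10 in all, crops included, and the job is handed in when it is done.

Besides the shell and the picture viewer there is one more tool, called after "Request:" by a JSON object that holds its "api" and its "payload", one argument or row to a line. play_rows: Moves the arm, as the interface text tells. Its arguments: {"type":"object","properties":{"increments":{"type":"array","items":{"type":"array"}},"force":{"type":"number"}},"required":["increments"]}

```bash
mkdir -p pics; cat > h.py <<'E'
from bench import *
import numpy as np, cv2
def w(pic,xyz):
    T=np.array(pic["world_from_camera"]); return (T@np.r_[xyz,1])[:3].round(1)
def ray(pic,u,v,z):
    K=np.array(pic["intrinsics"]);T=np.array(pic["world_from_camera"])
    d=T[:3,:3]@np.linalg.inv(K)@np.array([u,v,1.]);o=T[:3,3]
    return (o+d*(z-o[2])/d[2]).round(1)
def px(pic,p):
    K=np.array(pic["intrinsics"]);T=np.linalg.inv(np.array(pic["world_from_camera"]))
    c=K@(T@np.r_[p,1])[:3]; return (c[:2]/c[2]).round(1)
def save(pic,n): cv2.imwrite(f"pics/{n}.png",pic["color"][:,:,::-1])
E
python3 - <<'E'
from h import *
for n in("scene","side"):
    p=snapshot(n); save(p,n+"0"); print(n,np.array(p["world_from_camera"]).round(2).tolist())
    for q in("spindle_top","mill_mouth","mill","rack","pick","stirrer","spindle"):
        for r in pinpoint(q,p)[:4]:
            print(q,round(r["p"],2),w(p,r["xyz"]),px(p,w(p,r["xyz"])))
print(sense())
E
```

```text
scene [[-0.17, 0.55, -0.82, 1641.09], [0.99, 0.11, -0.13, 148.86], [0.02, -0.83, -0.56, 833.24], [0.0, 0.0, 0.0, 1.0]]
spindle_top 0.74 [ 491.9 -191.5  136.1] [251.8 199.4]
spindle_top 0.58 [ 385.2 -141.7  122.3] [281.  185.8]
spindle_top 0.47 [ 380.7 -194.9  126.3] [261.7 181.7]
spindle_top 0.36 [573.3 153.5  56.9] [386.5 260.7]
mill_mouth 0.87 [569.7 152.4 138.2] [389.4 231. ]
mill 0.72 [568.8 155.3   2.2] [385.3 277.9]
mill 0.35 [ 478.9 -134.3   35.3] [276.3 233. ]
rack 0.84 [ 490.2 -190.4   -1.9] [254.6 244.8]
pick 0.56 [ 498.1 -252.1   42.8] [229.8 229.5]
pick 0.15 [521.7 456.2   4.2] [511.5 280.5]
stirrer 0.67 [ 479.9 -132.2   35.6] [277.  233.2]
spindle 0.78 [ 488.5 -195.9   19.2] [252.4 237.5]
spindle 0.63 [566.9 157.3 114.9] [390.7 239.1]
side [[0.93, -0.2, 0.3, 282.46], [-0.36, -0.47, 0.81, -828.64], [-0.02, -0.86, -0.51, 629.21], [0.0, 0.0, 0.0, 1.0]]
spindle_top 0.83 [ 386.6 -201.4  116.2] [254.1 316.1]
spindle_top 0.79 [ 493.7 -191.6  138.7] [308.9 288.9]
spindle_top 0.61 [ 386.8 -140.3  119.3] [246.3 295.3]
mill_mouth 0.64 [569.6 153.3 135.1] [290.9 207.5]
mill 0.87 [57
[... 354 characters left out ...]
9.6]
{'time': 0.8, 'joint_pos': array([-4.89146961e+00,  7.47085861e+00,  8.52663797e+01,  9.42811368e-04,
        8.72609143e+01, -4.89281016e+00]), 'qd': array([ 0.03478741,  0.07369006,  0.0842735 , -0.00485585, -0.10817724,
        0.03994128]), 'joint_efforts': array([ 1.73918608e-03, -5.69253981e+01, -5.00834835e+01,  1.44073101e-04,
        1.11234185e-03, -8.83823020e-06]), 'tool_pos': array([6.00018668e+02, 4.34125627e-02, 2.31309061e+02]), 'tcp_rot': array([ 1.79998079e+02, -7.80735059e-04,  9.00012955e+01]), 'ft_force': array([-0.82899629,  0.15494909, -1.2395345 ]), 'wrist_torque': array([ 0.03018971,  0.04551475, -0.00634585]), 'grip_force': 0.0, 'finger_gap': 85.08143964292417}
```

```bash
python3 - <<'E'
import cv2
a=cv2.imread("pics/scene0.png")[140:320,190:430]; b=cv2.imread("pics/side0.png")[170:390,200:360]
a=cv2.resize(a,(480,360),interpolation=3); b=cv2.resize(b,None,fx=360/220,fy=360/220,interpolation=3)
cv2.imwrite("pics/c0.png",cv2.hconcat([a,b]))
E
```

```text
(no output)
```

View pics/c0.png

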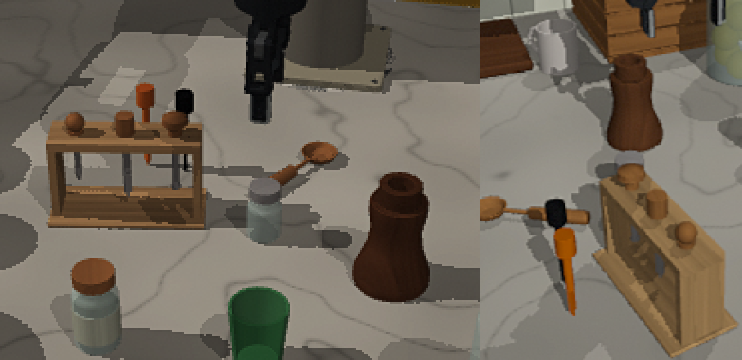

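View pics/scene0.png

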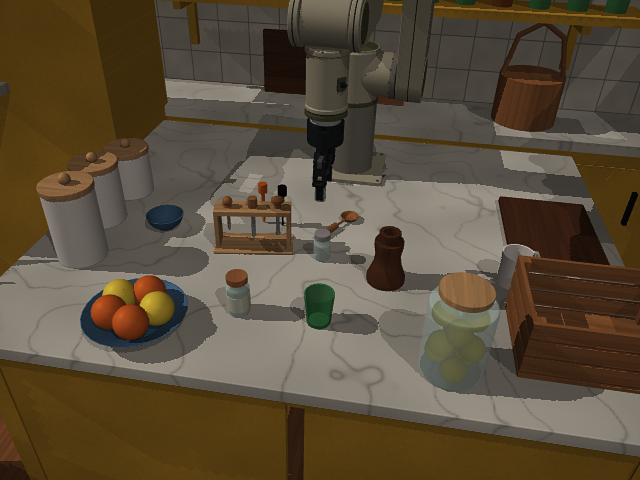

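Five candidates in the scene picture: ball head (227,201), cylindrical wooden knob (252,200), mushroom head (277,201), and the orange (262,187) and black (282,190) look-alikes standing behind the rack. The enlarged crop confirms that the middle one is the spindle: wooden, cylindrical, hanging in the rack. It sits at about (492,-191) with its top near z 138. The mill is at about (570,153).

Request:
{"api": "play_rows", "payload": {
  "increments": [
    [1,[-38,-21.5,0],0],
    [1,[-38,-21.5,0],0],
    [1,[-38,-21.5,0],0],
    [1,[-38,-21.5,0],0],
    [1,[-39,-22,0],0],
    [1,[0,0,0],0],
    [1,[0,0,0],0],
    [1,[0,0,0],0]
  ]
}}

```text
time: 1.47
tool_pos: [497.6, -181.3, 231.5]
tcp_rot: [180.0, -0.0, 89.9]
ft_force: [0.0, 0.8, 0.2]
finger_gap: 85.6
grip_force: 0.0
```

```bash
python3 - <<'E'
from h import *
p=snapshot("wrist"); save(p,"w0"); print(np.array(p["world_from_camera"]).round(2).tolist())
for q in("spindle_top","spindle","pick","stirrer"):
    for r in pinpoint(q,p)[:3]:
        print(q,round(r["p"],2),w(p,r["xyz"]),px(p,w(p,r["xyz"])))
for r in regions_of("spindle",p)[:2]:
    m=r["mask"]; v,u=np.nonzero(m); print(r["p"],m.sum(),u.min(),u.max(),v.min(),v.max())
s=sense();print(s["tool_pos"],s["tcp_rot"],s["joint_pos"])
E
```

```text
[[1.0, -0.0, -0.0, 497.37], [-0.0, -0.95, -0.32, -98.26], [-0.0, 0.32, -0.95, 373.93], [0.0, 0.0, 0.0, 1.0]]
spindle_top 0.91 [ 489.2 -190.4  139.3] [305.8 258.2]
spindle_top 0.71 [ 424.6 -313.9   13.7] [257.8 314. ]
spindle_top 0.67 [292.7 -48.9  12. ] [109.4  77.6]
spindle 0.7 [ 385.  -136.     5.1] [213.6 166.8]
spindle 0.66 [ 387.7 -197.9    1.1] [222.2 220.7]
stirrer 0.62 [ 481.8 -133.    33. ] [301.1 166.6]
0.83 1809 100 210 70 164
0.75 981 292 322 236 274
[ 497.96121723 -180.27452538  231.22340794] [-1.79993643e+02 -8.49004203e-03  9.01095456e+01] [-2.54528882e+01 -3.45574088e+00  9.64585723e+01  4.92249528e-03
  8.70065672e+01 -2.55626918e+01]
```

View pics/w0.png

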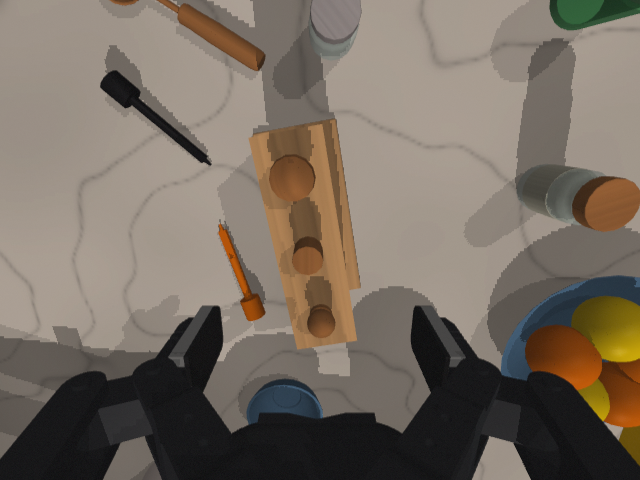

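Wrist view: the spindle's knob is at (307,250) between the mushroom (292,178) and the ball (320,321), and the orange and black look-alikes lie on the counter.

```bash
python3 - <<'E'
from h import *
p=snapshot("wrist")
print(ray(p,307.5,250,141),sense()["tool_pos"],px(p,[490,-191,141]))
# top-face outline for known radius
for c in([490,-191],[489,-189]):
    pts=[px(p,[c[0]+12*np.cos(a),c[1]+12*np.sin(a),141]) for a in np.arange(0,6.3,.1)];pts=np.array(pts);print(c,pts.min(0),pts.max(0))
m=[r["mask"] for r in regions_of("spindle",p) if r["mask"][255,307]][0]
v,u=np.nonzero(m);print(u.min(),u.max(),v.min(),v.max())
c=cv2.resize(p["color"][215:295,265:365,::-1],None,fx=7,fy=7,interpolation=0);cv2.imwrite("pics/w1.png",c)
E
```

```text
[ 490.9 -182.1  141. ] [ 497.86316677 -180.42135935  231.17549756] [306.4 261.1]
[490, -191] [290.5 246.1] [322.2 275.6]
[489, -189] [289.1 243.6] [320.9 273.2]
292 322 237 275
```

View pics/w1.png

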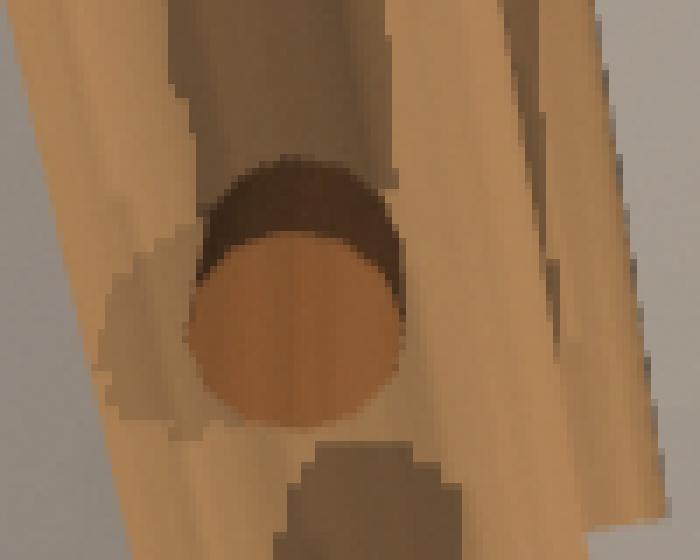

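Enlarged crop: plain wooden cylinder with a flat top, centred at pixel (307,262), so it is the spindle. That puts it at about (490.7,-191.7).

Request:
{"api": "play_rows", "payload": {
  "increments": [
    [1,[-5.7,-3.6,5],0],
    [1,[-5.6,-3.6,15],0],
    [1,[0,0,20],0],
    [1,[0,0,20],0],
    [1,[0,0,20],0],
    [1,[0,0,15],0],
    [1,[0,0,10],0],
    [1,[0,0,6],0],
    [1,[0,0,0],0],
    [1,[0,0,0],0]
  ]
}}

```text
time: 2.7
tool_pos: [490.4, -192.8, 120.7]
tcp_rot: [180.0, 0.0, 90.0]
ft_force: [0.2, -0.2, 0.2]
finger_gap: 85.8
grip_force: 0.0
```

```bash
python3 - <<'E'
from h import *
s=sense();print(s["tool_pos"],s["tcp_rot"],s["ft_force"])
p=snapshot("wrist");save(p,"w2");print(px(p,[490.7,-191.7,141]))
E
```

```text
[ 490.42831474 -192.83939611  120.69590639] [1.79984990e+02 1.20620478e-02 8.99987697e+01] [ 0.19645538 -0.21388472  0.22223939]
[317.7 332.1]
```

View pics/w2.png

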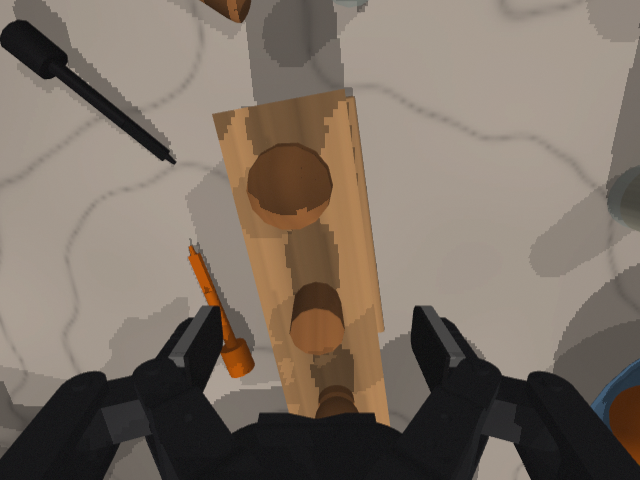

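The knob top is at (317,331), as predicted, midway between the open fingers. Closing on it.

Request:
{"api": "play_rows", "payload": {
  "increments": [
    [1,[1,0,1],0],
    [-1,[0,0,0],0],
    [-1,[0,0,0],0],
    [-1,[0,0,0],0],
    [-1,[0,0,0],0],
    [-1,[0,0,0],0],
    [-1,[0,0,0],0],
    [-1,[0,0,0],0],
    [-1,[0,0,0],0],
    [-1,[0,0,0],0],
    [-1,[0,0,0],0],
    [-1,[0,0,0],0]
  ],
  "force": 60
}}

```text
time: 3.75
tool_pos: [490.5, -191.8, 119.7]
tcp_rot: [180.0, 0.0, 90.0]
ft_force: [-0.0, 0.0, 5.5]
finger_gap: 21.8
grip_force: 58.8
```

Request:
{"api": "play_rows", "payload": {
  "increments": [
    [-1,[0,0,-8],0],
    [-1,[0,0,-14],0],
    [-1,[0,0,-16],0],
    [-1,[0,0,-18],0],
    [-1,[0,0,-18],0],
    [-1,[0,0,-18],0],
    [-1,[0,0,-18],0],
    [-1,[0,0,-18],0],
    [-1,[0,0,-18],0],
    [-1,[0,0,0],0],
    [-1,[0,0,0],0]
  ]
}}

```text
time: 4.67
tool_pos: [490.6, -191.8, 266.1]
tcp_rot: [179.9, 0.0, 90.0]
ft_force: [0.7, -0.1, -1.7]
finger_gap: 22.1
grip_force: 59.6
```

```bash
python3 - <<'E'
from h import *
s=sense();print(s["tool_pos"],s["tcp_rot"],s["ft_force"],s["finger_gap"])
p=snapshot("side");save(p,"s1");q=snapshot("scene");t=s["tool_pos"]
for P in(p,q):
  print([px(P,t+[0,0,z]) for z in(22,0,-100)])
def crop(P):
  u,v=px(P,t+[0,0,-40]).astype(int);return cv2.resize(P["color"][v-60:v+60,u-65:u+65,::-1],None,fx=3,fy=3,interpolation=0)
cv2.imwrite("pics/s1.png",cv2.hconcat([crop(p),crop(q)]))
E
```

```text
[ 490.63634509 -191.81514936  266.13554622] [1.79912974e+02 4.31810459e-02 9.00003302e+01] [ 0.72562631 -0.11026944 -1.66324618] 22.071732403718833
[array([304.2, 216.4]), array([304.7, 228.1]), array([306.8, 277. ])]
[array([249. , 142.4]), array([249.4, 151.1]), array([251.3, 188.5])]
```

View pics/s1.png

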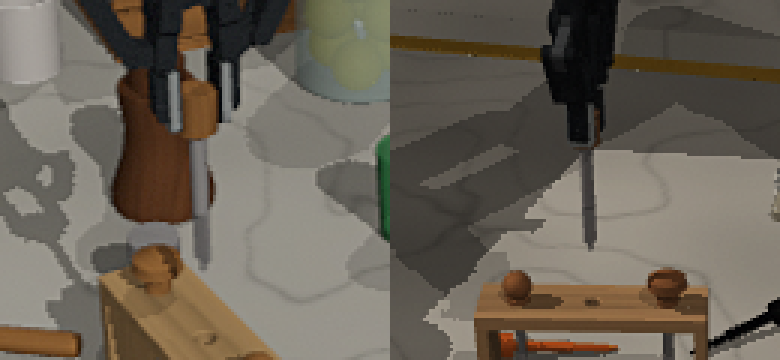

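The spindle is gripped and hanging upright, clear of the rack. The pick and stirrer are still in place.

Request:
{"api": "play_rows", "payload": {
  "increments": [
    [-1,[15,3.5,0],0],
    [-1,[32,7.3,0],0],
    [-1,[36,8.2,0],0],
    [-1,[36,8.2,0],0],
    [-1,[36,8.2,0],0],
    [-1,[36,8.2,0],0],
    [-1,[36,8.2,0],0],
    [-1,[36,8.2,0],0],
    [-1,[36,8.2,0],0],
    [-1,[30,7.3,0],0],
    [-1,[16,3.5,0],0],
    [-1,[0,0,0],0]
  ]
}}

```text
time: 5.77
tool_pos: [568.3, 156.9, 262.8]
tcp_rot: [-179.8, -0.0, 90.2]
ft_force: [0.1, -0.3, -0.3]
finger_gap: 22.2
grip_force: 59.6
```

```bash
python3 - <<'E'
from h import *
s=sense();t=s["tool_pos"];print(t,s["tcp_rot"],s["joint_pos"][5])
ims=[]
for n in("side","scene"):
  P=snapshot(n)
  for r in pinpoint("mill_mouth",P)[:1]: print(n,r["p"],w(P,r["xyz"]))
  for r in pinpoint("spindle",P)[:2]: print("tip",r["p"],w(P,r["xyz"]))
  m=regions_of("mill",P)[0]["mask"]
  vv,uu=np.nonzero(m);print("mill mask",m.sum(),uu.min(),uu.max(),vv.min(),vv.max())
  u,v=px(P,t+[0,0,-80]).astype(int);print(u,v,[px(P,t+[0,0,z]) for z in(0,-60,-100)],px(P,[570,153,138]))
  ims.append(cv2.resize(P["color"][v-50:v+50,u-40:u+40,::-1],None,fx=5,fy=5,interpolation=0))
cv2.imwrite("pics/m1.png",cv2.hconcat(ims))
E
```

```text
[568.33970851 156.88118061 262.82604545] [-1.79795493e+02 -3.52418470e-02  9.02173574e+01] 10.188680873736688
side 0.59 [571.9 155.6 138.1]
tip 0.97 [ 382.6 -203.2   -3.1]
tip 0.59 [568.5 152.6 158.4]
mill mask 1551 277 310 203 261
288 189 [array([287. , 158.1]), array([288.5, 181.8]), array([289.4, 196.9])] [291.  206.4]
scene 0.66 [570.1 152.2 139.7]
tip 0.75 [567.  151.9 164.8]
tip 0.62 [ 387.9 -202.1    7.5]
mill mask 1851 366 404 226 290
393 214 [array([397.1, 182.7]), array([394.3, 206.6]), array([392.5, 221.8])] [389.7 231.2]
```

View pics/m1.png

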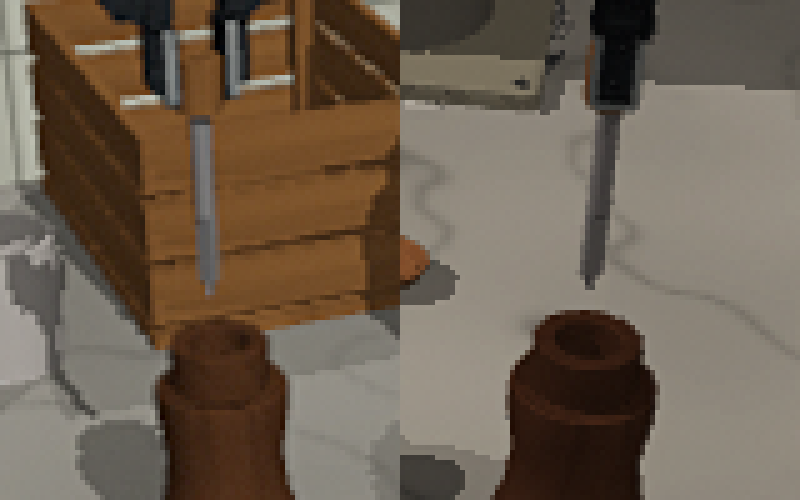

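The spindle hangs close above the mouth. In the side view the tip is at (290,198) and the mouth at (292,207); in the scene view the tip is at (391,221) and the mouth at (391,231). The wrist camera should give a finer relative measurement.

```bash
python3 - <<'E'
from h import *
s=sense();t=s["tool_pos"];print(t,s["tcp_rot"])
P=snapshot("wrist")
for z in(21.3,-4.7,-60,-100.7): print(z,px(P,t+[0,0,z]))
print("mouth",px(P,[570,153,138]), px(P,[571,153,138]),px(P,[570,154,138]))
for q in("mill_mouth","mill_throat","spindle"):
  for r in pinpoint(q,P)[:2]: print(q,r["p"],w(P,r["xyz"]),px(P,w(P,r["xyz"])))
cv2.imwrite("pics/w3.png",cv2.resize(P["color"][200:400,210:430,::-1],None,fx=3,fy=3,interpolation=0)[:600])
E
```

```text
[569.24660931 152.30898349 265.28225693] [-1.79997248e+02  7.83803447e-03  8.99161121e+01]
21.3 [317.1 335.7]
-4.7 [317.  305.2]
-60 [316.9 263.2]
-100.7 [316.9 243.2]
mouth [317.8 232.3] [318.9 232.3] [317.8 231.2]
mill_mouth 0.87 [570.  151.5 140.9] [317.8 235. ]
mill_mouth 0.44 [573.9 154.5   2.3] [320.6 199.1]
mill_throat 0.66 [565.8 153.8 115.5] [313.1 224.3]
mill_throat 0.62 [572.8 151.3 139.3] [321.1 234.7]
spindle 0.82 [567.5 152.7 162.3] [314.7 241.8]
```

View pics/w3.png

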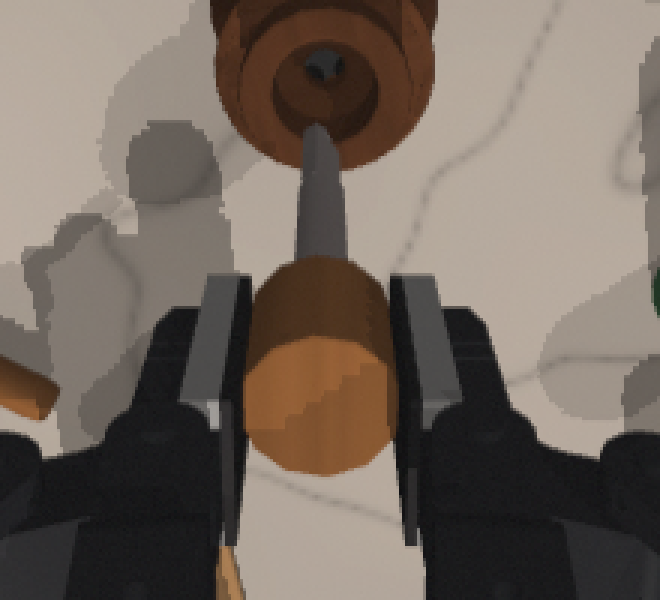

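The TCP has settled at (569.2,152.3). In the wrist crop the knob is centred on the TCP, the tip is at (316,241), and the recess centre is at (319,230), about (570.5,154.7). I'll shift about 1.6 mm in each direction and descend.

Request:
{"api": "play_rows", "payload": {
  "increments": [
    [-1,[0.8,0.8,0],0],
    [-1,[0.8,0.8,5],0],
    [-1,[0,0,8],0],
    [-1,[0,0,8],0],
    [-1,[0,0,8],0],
    [-1,[0,0,8],0],
    [-1,[0,0,5],0],
    [-1,[0,0,4],0],
    [-1,[0,0,3],0],
    [-1,[0,0,0],0],
    [-1,[0,0,0],0]
  ]
}}

```text
time: 7.28
tool_pos: [570.9, 155.0, 216.4]
tcp_rot: [180.0, 0.0, 90.0]
ft_force: [0.0, 0.3, 0.0]
finger_gap: 21.8
grip_force: 59.6
```

```bash
python3 - <<'E'
from h import *
s=sense();t=s["tool_pos"];print(t,s["ft_force"],s["wrist_torque"])
P=snapshot("wrist")
for z in(21.3,-4.7): print(z,px(P,t+[0,0,z]))
print("mouth",px(P,[570.5,154.7,138]),px(P,[571.5,154.7,138]),px(P,[570.5,155.7,138]))
cv2.imwrite("pics/w4.png",cv2.resize(P["color"][200:400,210:430,::-1],None,fx=3,fy=3,interpolation=0)[:600])
E
```

```text
[570.90204398 154.96827103 216.37075379] [0.01304757 0.28513207 0.00591766] [ 0.03063455  0.01375828 -0.0473242 ]
21.3 [317.  335.7]
-4.7 [317.  305.2]
mouth [316.3 253.7] [317.7 253.7] [316.3 252.4]
```

View pics/w4.png

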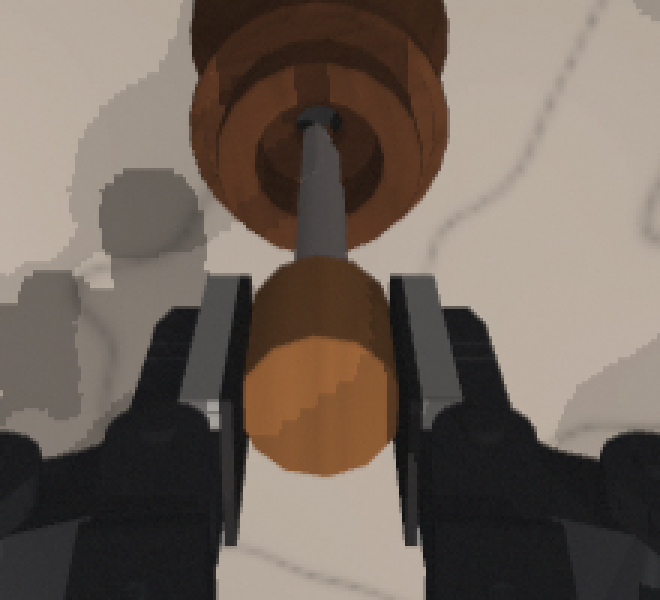

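The tip (crop 319,122) sits at the centre of the throat hole (298–342). Going in.

Request:
{"api": "play_rows", "payload": {
  "increments": [
    [-1,[0,0,4],0],
    [-1,[0,0,5],0],
    [-1,[0,0,5],0],
    [-1,[0,0,5],0],
    [-1,[0,0,5],0],
    [-1,[0,0,3],0],
    [-1,[0,0,0],0],
    [-1,[0,0,0],0],
    [-1,[0,0,0],0]
  ]
}}

```text
time: 8.08
tool_pos: [570.8, 155.0, 189.3]
tcp_rot: [-180.0, 0.0, 90.0]
ft_force: [-0.2, 0.3, -0.5]
finger_gap: 21.9
grip_force: 59.5
```

Request:
{"api": "play_rows", "payload": {
  "increments": [
    [-1,[0,0,4],0],
    [-1,[0,0,4],0],
    [-1,[0,0,4],0],
    [-1,[0,0,4],0],
    [-1,[0,0,4],0],
    [-1,[0,0,3],0],
    [-1,[0,0,0],0],
    [-1,[0,0,0],0],
    [-1,[0,0,0],0]
  ]
}}

```text
time: 8.83
tool_pos: [570.6, 154.8, 165.9]
tcp_rot: [-180.0, 0.0, 90.0]
ft_force: [0.5, 0.1, -2.4]
finger_gap: 22.1
grip_force: 59.6
```

Request:
{"api": "play_rows", "payload": {
  "increments": [
    [-1,[0,0,0],0.12],
    [-1,[0,0,0],0.12],
    [-1,[0,0,0],0.12],
    [-1,[0,0,0],0.12],
    [-1,[0,0,0],0.12],
    [-1,[0,0,0],0.12],
    [-1,[0,0,0],0.12],
    [-1,[0,0,0],0.12],
    [-1,[0,0,0],0.12],
    [-1,[0,0,0],0.12],
    [-1,[0,0,0],0.12],
    [-1,[0,0,0],0.12]
  ]
}}

```text
time: 9.83
tool_pos: [570.9, 154.7, 166.5]
tcp_rot: [180.0, 0.0, 7.2]
ft_force: [0.0, -0.8, -1.1]
finger_gap: 21.8
grip_force: 59.6
```

Request:
{"api": "play_rows", "payload": {
  "increments": [
    [-1,[0,0,3],0],
    [-1,[0,0,3],0],
    [-1,[0,0,3],0],
    [-1,[0,0,3],0],
    [-1,[0,0,2],0],
    [-1,[0,0,1.5],0],
    [-1,[0,0,1],0],
    [-1,[0,0,0],0],
    [-1,[0,0,0],0],
    [-1,[0,0,0],0]
  ]
}}

```text
time: 10.67
tool_pos: [570.7, 154.8, 149.5]
tcp_rot: [180.0, 0.0, 7.5]
ft_force: [1.0, -1.6, -3.2]
finger_gap: 22.0
grip_force: 59.4
```

Request:
{"api": "play_rows", "payload": {
  "increments": [
    [-1,[0,0,0.8],0],
    [-1,[0,0,0],0],
    [-1,[0,0,0.8],0],
    [-1,[0,0,0],0],
    [-1,[0,0,0],0]
  ]
}}

```text
time: 11.08
tool_pos: [571.0, 155.0, 148.4]
tcp_rot: [180.0, -0.0, 7.5]
ft_force: [0.3, -2.3, 0.7]
finger_gap: 22.0
grip_force: 59.7
```

```bash
python3 - <<'E'
from h import *
s=sense();print(s["tool_pos"],s["ft_force"],s["wrist_torque"],s["joint_pos"][5])
E
```

```text
[571.00310862 154.96135261 148.36654298] [ 0.26246233 -2.25352988  0.69986816] [-0.47820698 -0.24647933  0.0572599 ] 92.72780922688591
```

Request:
{"api": "play_rows", "payload": {
  "increments": [
    [-1,[0,0,0.8],0],
    [-1,[0,0,0],0],
    [-1,[0,0,0.7],0],
    [-1,[0,0,0],0],
    [-1,[0,0,0],0]
  ]
}}

```text
time: 11.5
tool_pos: [570.9, 154.9, 146.6]
tcp_rot: [180.0, -0.0, 7.5]
ft_force: [1.6, -2.3, 1.0]
finger_gap: 21.8
grip_force: 59.7
```

Request:
{"api": "play_rows", "payload": {
  "increments": [
    [-1,[0,0,0.7],0],
    [-1,[0,0,0],0],
    [-1,[0,0,0.7],0],
    [-1,[0,0,0],0],
    [-1,[0,0,0],0]
  ]
}}

```text
time: 11.92
tool_pos: [570.9, 154.9, 145.2]
tcp_rot: [180.0, -0.0, 7.5]
ft_force: [1.2, -2.9, 0.5]
finger_gap: 21.8
grip_force: 59.7
```

```bash
python3 - <<'E'
from h import *
s=sense();t=s["tool_pos"];print(t,s["ft_force"],s["wrist_torque"])
P=snapshot("wrist")
for z in(21.3,): print(z,px(P,t+[0,0,z]))
c=P["color"][320:350:3,317].tolist();print(c)
hsv=cv2.cvtColor(P["color"],cv2.COLOR_RGB2HSV)
col=P["color"][270:380,317].astype(int).sum(1);print(list(zip(range(270,380,3),col[::3])))
E
```

```text
[570.87471356 154.93799175 145.2361927 ] [ 1.24775462 -2.86601172  0.4754784 ] [-0.61138659 -0.35598082 -0.00533263]
21.3 [318.8 333.2]
[[100, 65, 37], [101, 65, 38], [101, 66, 38], [101, 66, 39], [100, 65, 36], [101, 66, 38], [101, 66, 37], [100, 66, 37], [87, 58, 33], [82, 55, 34]]
[(270, np.int64(168)), (273, np.int64(162)), (276, np.int64(188)), (279, np.int64(189)), (282, np.int64(219)), (285, np.int64(172)), (288, np.int64(158)), (291, np.int64(159)), (294, np.int64(163)), (297, np.int64(159)), (300, np.int64(165)), (303, np.int64(158)), (306, np.int64(158)), (309, np.int64(159)), (312, np.int64(181)), (315, np.int64(206)), (318, np.int64(206)), (321, np.int64(204)), (324, np.int64(203)), (327, np.int64(204)), (330, np.int64(208)), (333, np.int64(203)), (336, np.int64(203)), (339, np.int64(205)), (342, np.int64(207)), (345, np.int64(171)), (348, np.int64(166)), (351, np.int64(167)), (354, np.int64(167)), (357, np.int64(253)), (360, np.int64(511)), (363, np.int64(513)), (366, np.int64(513)), (369, np.int64(514)), (372, np.int64(514)), (375, np.int64(514)), (378, np.int64(513))]
```

No resistance 3.5 mm past the expected stop and no slip in the grip, so the blade may already be in line. I'll continue gently.

Request:
{"api": "play_rows", "payload": {
  "increments": [
    [-1,[0,0,0.7],0],
    [-1,[0,0,0],0],
    [-1,[0,0,0.7],0],
    [-1,[0,0,0],0],
    [-1,[0,0,0.7],0],
    [-1,[0,0,0],0],
    [-1,[0,0,0],0]
  ]
}}

```text
time: 12.55
tool_pos: [570.8, 155.0, 143.1]
tcp_rot: [180.0, 0.0, 7.5]
ft_force: [2.5, -3.8, 1.3]
finger_gap: 21.7
grip_force: 59.8
```

Request:
{"api": "play_rows", "payload": {
  "increments": [
    [-1,[0,0,0.7],0],
    [-1,[0,0,0],0],
    [-1,[0,0,0.7],0],
    [-1,[0,0,0],0],
    [-1,[0,0,0.7],0],
    [-1,[0,0,0],0],
    [-1,[0,0,0.7],0],
    [-1,[0,0,0],0],
    [-1,[0,0,0],0],
    [-1,[0,0,0],0]
  ]
}}

```text
time: 13.38
tool_pos: [570.8, 155.0, 140.3]
tcp_rot: [-180.0, 0.0, 7.5]
ft_force: [2.4, -2.8, 1.1]
finger_gap: 21.5
grip_force: 59.8
```

```bash
python3 - <<'E'
from h import *
s=sense();t=s["tool_pos"];print(t,s["ft_force"],s["wrist_torque"])
P=snapshot("wrist")
print(px(P,t+[0,0,21.3]))
col=P["color"][290:370,317].astype(int).sum(1);print(list(zip(range(290,370,2),col[::2].tolist())))
for n in("side","scene"):
  P=snapshot(n)
  for r in pinpoint("spindle_top",P)[:4]: print(n,r["p"],w(P,r["xyz"]))
E
```

```text
[570.79360233 154.96669444 140.27170817] [ 2.35317018 -2.82853369  1.07729043] [-0.74890691 -0.50380315  0.04366315]
[318.8 333.2]
[(290, 164), (292, 158), (294, 159), (296, 162), (298, 159), (300, 155), (302, 160), (304, 158), (306, 159), (308, 157), (310, 159), (312, 179), (314, 209), (316, 207), (318, 206), (320, 205), (322, 205), (324, 208), (326, 205), (328, 205), (330, 204), (332, 206), (334, 204), (336, 202), (338, 206), (340, 208), (342, 202), (344, 172), (346, 165), (348, 167), (350, 170), (352, 168), (354, 171), (356, 236), (358, 302), (360, 515), (362, 516), (364, 515), (366, 515), (368, 517)]
side 0.89 [290.7 -50.2  10.5]
side 0.75 [ 427.  -320.9   10.7]
side 0.58 [567.7 155.3 159.2]
side 0.31 [ 5.686e+02  1.557e+02 -4.000e-01]
scene 0.7 [572.1 154.4 161.9]
scene 0.63 [292.6 -53.2  14.8]
scene 0.54 [ 420.3 -320.    16.9]
```

The knob top is about 22 mm above the rim, so the blade is in the slot. I'll release, rise, and shut the fingers to push on the knob.

Request:
{"api": "play_rows", "payload": {
  "increments": [
    [0.2,[0,0,0],0],
    [0.2,[0,0,0],0],
    [0.2,[0,0,0],0],
    [0.2,[0,0,0],0],
    [0.2,[0,0,0],0],
    [0.2,[0,0,-8],0],
    [0.2,[0,0,-15],0],
    [0.2,[0,0,-15],0],
    [0.2,[0,0,-5],0],
    [-1,[0,0,0],0],
    [-1,[0,0,0],0],
    [-1,[0,0,0],0]
  ]
}}

```text
time: 14.63
tool_pos: [570.4, 154.9, 182.5]
tcp_rot: [180.0, 0.1, 7.5]
ft_force: [0.4, 0.1, -0.5]
finger_gap: 15.2
grip_force: 0.0
```

Request:
{"api": "play_rows", "payload": {
  "increments": [
    [-1,[0,0,0],0],
    [-1,[0,0,0],0],
    [-1,[0,0,0],0],
    [-1,[0,0,0],0],
    [-1,[0,0,0],0],
    [-1,[0,0,0],0],
    [-1,[0,0,0],0],
    [-1,[0,0,0],0]
  ]
}}

```text
time: 15.3
tool_pos: [570.9, 155.0, 183.4]
tcp_rot: [-180.0, -0.0, 7.5]
ft_force: [0.4, -0.1, 0.6]
finger_gap: -0.1
grip_force: 0.0
```

```bash
python3 - <<'E'
from h import *
s=sense();t=s["tool_pos"];print(t,s["ft_force"],s["finger_gap"])
ims=[]
for n in("side","scene"):
  P=snapshot(n)
  for r in pinpoint("spindle_top",P)[:4]: print(n,r["p"],w(P,r["xyz"]))
  u,v=px(P,[571,155,145]).astype(int)
  ims.append(cv2.resize(P["color"][v-40:v+40,u-40:u+40,::-1],None,fx=5,fy=5,interpolation=0))
cv2.imwrite("pics/r1.png",cv2.hconcat(ims))
E
```

```text
[570.88588187 154.99068388 183.41448541] [ 0.38322896 -0.07188506  0.57565558] -0.11113137372658667
side 0.9 [ 426.1 -317.7   10.7]
side 0.71 [ 4.568e+02 -4.481e+02 -3.000e-01]
side 0.68 [294.  -50.2  10.6]
scene 0.69 [ 421.  -322.9   14.5]
scene 0.56 [289.9 -50.   17.6]
scene 0.53 [571.6 156.9 160.1]
```

View pics/r1.png

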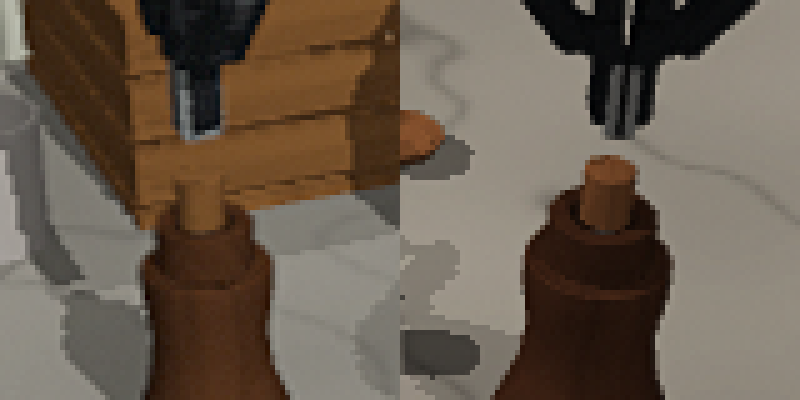

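The knob stands upright, partly down in the recess, with the shut fingers above it. Pushing down.

Request:
{"api": "play_rows", "payload": {
  "increments": [
    [-1,[0,0,6],0],
    [-1,[0,0,6],0],
    [-1,[0,0,6],0],
    [-1,[0,0,2],0],
    [-1,[0,0,2],0],
    [-1,[0,0,2],0],
    [-1,[0,0,2],0],
    [-1,[0,0,2],0],
    [-1,[0,0,2],0],
    [-1,[0,0,2],0],
    [-1,[0,0,0],0],
    [-1,[0,0,0],0]
  ]
}}

```text
time: 16.5
tool_pos: [570.6, 154.9, 151.0]
tcp_rot: [180.0, 0.0, 7.5]
ft_force: [1.3, 0.1, 0.3]
finger_gap: 0.2
grip_force: 0.0
```

Request:
{"api": "play_rows", "payload": {
  "increments": [
    [-1,[0,0,2],0],
    [-1,[0,0,2],0],
    [-1,[0,0,2],0],
    [-1,[0,0,1.5],0],
    [-1,[0,0,1],0],
    [-1,[0,0,1],0],
    [-1,[0,0,0.5],0],
    [-1,[0,0,0],0],
    [-1,[0,0,0],0],
    [-1,[0,0,0],0]
  ]
}}

```text
time: 17.33
tool_pos: [570.7, 155.0, 141.2]
tcp_rot: [-180.0, 0.0, 7.5]
ft_force: [0.0, -0.8, -0.8]
finger_gap: -0.4
grip_force: 0.0
```

Request:
{"api": "play_rows", "payload": {
  "increments": [
    [-1,[0,0,0.6],0],
    [-1,[0,0,0],0],
    [-1,[0,0,0.6],0],
    [-1,[0,0,0],0],
    [-1,[0,0,0],0],
    [-1,[0,0,0],0]
  ]
}}

```text
time: 17.83
tool_pos: [571.0, 154.9, 140.3]
tcp_rot: [180.0, -0.0, 7.5]
ft_force: [0.4, 0.0, 2.0]
finger_gap: -0.1
grip_force: 0.9
```

Request:
{"api": "play_rows", "payload": {
  "increments": [
    [-1,[0,0,0.5],0],
    [-1,[0,0,0],0],
    [-1,[0,0,0.4],0],
    [-1,[0,0,0],0],
    [-1,[0,0,0],0],
    [-1,[0,0,0],0]
  ]
}}

```text
time: 18.33
tool_pos: [571.1, 154.8, 140.2]
tcp_rot: [180.0, -0.0, 7.5]
ft_force: [-2.6, -2.0, 7.2]
finger_gap: -0.2
grip_force: 3.6
```

It stops at z 140.2 with the force rising, so the knob is on the recess floor. Retreating.

Request:
{"api": "play_rows", "payload": {
  "increments": [
    [-1,[0,0,-4],0],
    [-1,[0,0,-10],0],
    [-1,[0,0,-20],0],
    [-1,[0,0,-20],0],
    [-1,[0,0,-20],0],
    [-1,[0,0,-10],0],
    [-1,[0,0,0],0],
    [-1,[0,0,0],0],
    [-1,[0,0,0],0]
  ]
}}

```text
time: 19.08
tool_pos: [570.2, 154.9, 221.8]
tcp_rot: [180.0, 0.1, 7.5]
ft_force: [-0.7, -0.2, -0.0]
finger_gap: 0.1
grip_force: 0.0
```

```bash
python3 - <<'E'
from h import *
for n in("side","scene"):
  P=snapshot(n)
  for q in("spindle_top","pick","stirrer"):
    for r in pinpoint(q,P)[:4]:
      x=w(P,r["xyz"])
      if q!="spindle_top" or abs(x[0]-570)<30: print(n,q,round(r["p"],2),x)
  u,v=px(P,[571,155,140]); print(P["color"][int(v)-4:int(v)+12:2,int(u)].tolist())
E
```

```text
side spindle_top 0.43 [573.  155.6 138.9]
side stirrer 0.66 [ 480.  -132.3   39.4]
[[125, 85, 43], [54, 31, 14], [120, 81, 44], [126, 84, 43], [110, 72, 40], [75, 45, 27], [71, 42, 23], [68, 41, 24]]
scene spindle_top 0.65 [574.1 155.3 139. ]
scene pick 0.42 [ 495.5 -254.9   46. ]
scene pick 0.24 [5.700e+02 1.509e+02 3.000e-01]
scene stirrer 0.62 [ 476.9 -133.2   34.9]
scene stirrer 0.39 [566.4 153.4   1.1]
scene stirrer 0.21 [566.7 157.4 113.7]
[[49, 22, 10], [105, 62, 35], [111, 68, 37], [111, 67, 37], [69, 40, 23], [55, 29, 17], [32, 18, 10], [34, 18, 12]]
```

Both cameras put the knob top at about z 139, on the mill's axis, and the pick and stirrer have not moved. Handing in.

```bash
python3 -c "
from bench import *
print(hand_in())"
```

```text
the job is handed in; nothing more can be done
None
```

The spindle is fully home in the mill, its knob top at about 139–140 mm in the recess, and the job is handed in at about 19 s; the pick and stirrer measured where they started, but I did not re-measure the other things, and the hand-in gave no verdict.

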